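Close a telescopic stand leg until its spring button snaps into the hole

ROBOT

A 6-joint arm with a two-finger parallel gripper is mounted at the origin on the work surface. World frame = base frame: x ahead of the robot, y to its left, z up, the work surface at z = 0. Lengths are in mm, angles in degrees, forces in N, time in s.
With the tool pointing down it reaches from about 350 to 850 mm from the base axis. Payload 8.1 kg.
Tool frame: the origin (TCP) lies at the very end of the fingers, on their centre line; the grasp point (between the pads) lies 19 mm behind it (r.grip_depth is the distance from the TCP to the grasp point, in mm); y points along the fingers, z is the direction in which the jaws open and shut, and the axes are right-handed (so a half turn about y gives the same grasp; the last joint's range is limited). The gripper opens to 85 mm and grips with 20 to 120 N. Pads are 22 mm wide; open, the fingers measure 114 mm over their backs; the gripper's body (76 mm by 85 mm) begins 54 mm behind the grasp point. The pads swing forward as they close: fully open they stand 13 mm farther back than shut.
Start: joints at [-75.424, 7.471, 85.268, -0, 87.261, -4.893], TCP at [199.999, -565.69, 231.292] pointing down, gripper open.
Joint ranges: [-169.43, 169.43], [-51.17, 129.36], [1.28, 143.12], [-76.62, 256.62], [0, 156.53], [-152.29, 152.29]. Speed limits (degrees/s): [136.94, 136.94, 159.86, 180, 180, 180].

INTERFACE

Orientations are given as [roll, pitch, yaw] about the fixed x, y, z axes, in that order (R = Rz(yaw) Ry(pitch) Rx(roll)).
In Python, from bench import readout, eyes, r gives the robot as it stands. The module is installed in compiled form; this text tells all that it offers.
- The arm moves only by the tool move_arm, never from a script. Its argument "motion" is text: rows parted by semicolons, each of 6 numbers parted by spaces: the shift along the world's x, y, z in cm, then the turn, a rotation vector about the world's x, y, z in degrees. A call has 1 to 10 rows; each row is the pose to reach, as a shift and turn from the pose commanded when the call began; what a row does not reach only later rows make up. A row lasts 1/12 s, in which the tool goes at most 41.7 mm and 7.16 degrees, less where a joint would pass 70% of its speed; a pose out of reach is approached as far as the arm can. A call with a gripper value outside its range is refused whole. "fingers" is the finger opening in cm, from 0 to 8.54, set as the call begins (left out, the last holds). The fingers move at their own pace and stop on an object; "squeeze" is the grip in N (left out, the last holds). Time passes only in rows, so rows that repeat a pose let the fingers close. It gives the time, the measured TCP pose, the force and the opening at its end, in the units of the state.
- readout.sense(): the state, without advancing time (a new reading comes with each control period).
- eyes.snapshot(name): name is "side" or "top"; returns a dict with "image" (420x560x3 uint8, blue, green, red), "fx", "fy", "cx", "cy" (pixels), "world_to_cam" (4x4, takes a point from world to camera coordinates). Camera axes: x right, y down, z forward; pixel columns grow to the right and rows downward; lengths in mm; the calibration is good to about 2 mm. A picture is of the moment at which its call begins. There is no depth.
- r.hand_in(): hands the job in, once; it reports no verdict.
The state is a dict: "time": time; "joint_pos": joint angles; "qd": joint speeds; "joint_efforts": joint torques, N m; "tool_pos": TCP position; "tcp_rot": TCP orientation; "ft_force": force on the tool from outside, world axes, zero at the start; "wrist_torque": the same for the moment, N m; "finger_gap": finger opening in mm.
Only numpy, scipy, OpenCV 4.12 (cv2) and the standard library are available. Lean on these libraries where they do the work, as an engineer would, in place of code of your own. Each camera call takes 0.05 s, during which the arm holds its last target. There are 200 camera calls.

TASK

Collapse the telescopic leg of the equipment stand that is clamped on the bench: press its spring button flush and slip it under the mouth of the sleeve, let go of the button, then push the leg in by its foot plate until the button pops up through the hole in the sleeve. Either the small tin or the small jar stands in the foot plate's path: before the plate can touch it, shift it clear, and finally leave both standing upright on the bench. Do not disturb the mug, the drink can or the effects pedal.

Things in the scene. Friction and masses are not known exactly. Their poses are not given: they have to be found in the camera images.
- stand: Fixed green square sleeve lying level, clamped in two light wooden blocks (90 mm wide, under y = 15-45 and 125-155 mm). Origin on the bench below the centre of the sleeve's open mouth; +y runs into the sleeve (the way the leg is pushed in), z up. Sleeve 37 mm square outside, wall 2.5 mm, 170 mm long (y = 0 to 0.170), axis 45 mm and top face 63.5 mm above the bench
- hole (a point): Centre of the one oblong hole in the sleeve's top wall, 28 mm along y by 16 mm, at y = 0.060 in the stand's frame, on the top face; axes as the stand's. The button must end standing up through it. The sleeve's mouth edge is square: a raised button will not ride under it by itself
- leg (a joint): Sliding leg, a bare aluminium tube 28 mm square, top face 59 mm above the bench, 2 mm clear inside the sleeve. Value in m, growing as it goes in; the button's centre is at y = value - 0.060 in the stand's frame (0.12: under the hole; starts at 0 to 0.04). Friction about 2.5 N, a few N more with the button rubbing under the sleeve; it stays where left and could go past 0.12
- button (a joint): Spring button on top of the leg, brass, oblong, 24 mm along the leg by 12 mm, flat top. Value in m: 0 fully out, top 8 mm above the leg (67 mm above the bench); 0.008 flush with the leg; about 0.006 when held down by the sleeve's wall. Spring 1.4 N to start, 5 N flush
- button_top (a point): Centre of the button's top face (moves with leg and button); axes as the stand's. A fingertip pressing only the half farther from the sleeve leaves the other half free to slip under the sleeve's mouth, and drags the leg along by friction
- foot_back (a point): Point on the middle of the outer face of the foot plate on the leg's outer end, the face to push, 45 mm above the bench, at y = leg value - 0.224 in the stand's frame; axes as the stand's. Black, upright, 120 mm wide (x), 14 mm thick, 66 mm tall (6 to 72 mm above the bench); its face towards the sleeve comes to y = -0.090 in the end, sweeping |x| below 60 mm
- tin: Small loose closed aluminium tin, upright, 40 mm diameter, 95 mm tall, about 0.18 kg. Origin at the centre of its underside. Either this or the jar stands in the foot plate's path, beside the leg tube on the robot's side; the other is on the tube's far side, out of the path
- jar: Small loose closed amber jar, upright, 46 mm diameter, 85 mm tall, about 0.2 kg. Origin at the centre of its underside
- mug: White mug, bystander, 76 mm diameter with a handle at its own +y (reaching about 70 mm from the axis), 85 mm tall. Origin at the centre of its underside
- can: Drink can, bystander, 66 mm diameter, 115 mm tall. Origin at the centre of its underside
- pedal: Effects pedal, a blue metal box, bystander, 70 (its x) x 110 (its y) mm, 60 mm tall with its knobs. Origin at the centre of its underside

How it is judged:
By the outcome, as a careful person would: the job done as asked, in the order asked, and still so for the second after the job is handed in, with the robot touching nothing.
It also fails if it takes over 58 s, if anything falls off the work surface, if the arm or the gripper's body presses on something with over 40 N, if the wrist force passes 120 N, or if a joint passes its speed limit or range.

## Working session

There is one attempt and no reset: what is moved stays moved. The work goes in short steps, Python scripts to look and compute and a tool call to move; the robot and the scene stay as the last step left them, time stands still between calls to the robot, and variables do not carry over. Pictures are saved under pics/ and viewed, about 8 in all and at most 12, crops included, and the job is handed in when it is done.

Besides the shell and the picture viewer there is one more tool, called after "Emit:" as a command line: name --argument value ..., lists and objects as JSON in quotes. move_arm: Moves the arm, as the interface text tells. Its arguments: {"type":"object","properties":{"motion":{"type":"string"},"fingers":{"type":"number"},"squeeze":{"type":"number"}},"required":["motion"]}

```bash
mkdir -p pics; cat > h.py <<'E'
from bench import readout, eyes, r
import cv2, numpy as np
def snap(n,f):
    s=eyes.snapshot(n); cv2.imwrite(f'pics/{f}.png',s['image']); return s
def ray(s,u,v,z):
    M=np.array(s['world_to_cam']); R=M[:3,:3]; c=-R.T@M[:3,3]
    d=R.T@np.array([(u-s['cx'])/s['fx'],(v-s['cy'])/s['fy'],1]); return c+d*(z-c[2])/d[2]
def proj(s,p):
    M=np.array(s['world_to_cam']); q=M[:3,:3]@np.array(p)+M[:3,3]
    return np.array([s['fx']*q[0]/q[2]+s['cx'],s['fy']*q[1]/q[2]+s['cy']])
E
python3 - <<'E'
from h import *
import pickle
d={}
for n in('top','side'):
    d[n]=snap(n,n+'0'); M=np.array(d[n]['world_to_cam']); print(n,(-M[:3,:3].T@M[:3,3]).round(),M[2,:3].round(2),d[n]['fx'])
pickle.dump(d,open('s0.pkl','wb'))
E
```

```text
top [554.  21. 832.] [ 0.07 -0.04 -1.  ] 392.2456569770816
side [ 411. -451.  553.] [ 0.28  0.67 -0.68] 412.3791576093958
```

View pics/top0.png

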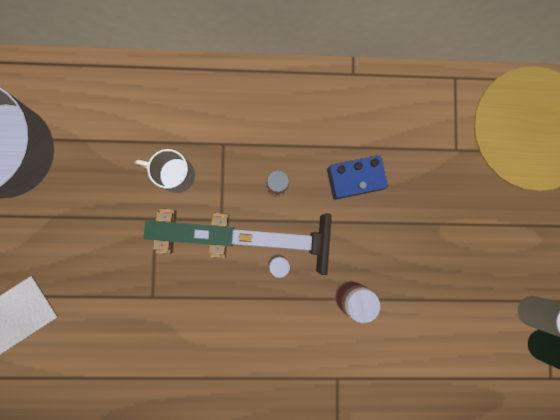

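View pics/side0.png

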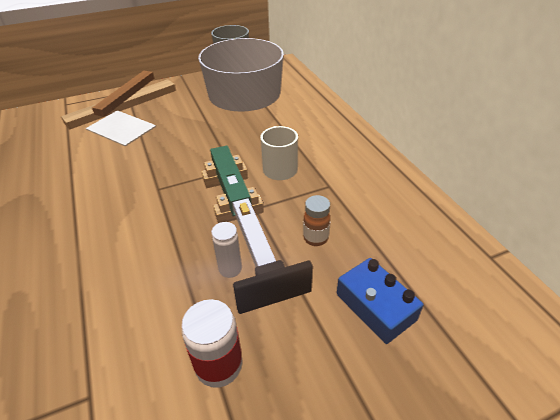

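Top view: sleeve at about (190,232), button (245,238), foot plate (324,244), tin (280,267) on the robot's side in the path, jar (278,181), mug (168,168), can (361,305), pedal (358,177). The side view agrees.

```bash
python3 - <<'E'
from h import *
import pickle
d=pickle.load(open('s0.pkl','rb')); s=d['top']; im=s['image']; hsv=cv2.cvtColor(im,cv2.COLOR_BGR2HSV)
def blob(m,box):
    x0,y0,x1,y1=box; k=np.zeros_like(m); k[y0:y1,x0:x1]=m[y0:y1,x0:x1]
    c=max(cv2.findContours(k,cv2.RETR_EXTERNAL,cv2.CHAIN_APPROX_NONE)[0],key=cv2.contourArea); return c
g=cv2.inRange(hsv,(60,60,20),(95,255,255)); c=blob(g,(130,210,245,260)); rr=cv2.minAreaRect(c); b=cv2.boxPoints(rr); print('sleeve px',b.round(1).tolist())
P=np.array([ray(s,*p,63.5)[:2] for p in b]); print(P.round(1).tolist())
v=hsv[...,2]; sat=hsv[...,1]
br=cv2.inRange(hsv,(12,150,140),(30,255,255)); c=blob(br,(236,230,256,246)); q=cv2.minAreaRect(c); print('button',q,ray(s,*q[0],67).round(1))
bk=cv2.inRange(v,0,60); c=blob(bk,(305,205,340,285)); q=cv2.minAreaRect(c); print('plate',q,[ray(s,*p,72)[:2].round(1).tolist() for p in cv2.boxPoints(q)])
lt=cv2.inRange(hsv,(0,0,130),(179,70,255)); 
for n,bx,z in(('tin',(265,253,295,280),95),('can',(340,285,385,325),115)):
    c=blob(lt,bx); q=cv2.minEnclosingCircle(c); print(n,q,ray(s,*q[0],z).round(1), q[1]*(832-z)/s['fx'])
h=blob(lt,(190,226,214,242)); q=cv2.minAreaRect(h); print('hole',q,ray(s,*q[0],63.5).round(1))
l=blob(lt,(252,222,312,256)); q=cv2.minAreaRect(l); print('leg',q,[ray(s,*p,59)[:2].round(1).tolist() for p in cv2.boxPoints(q)])
print('jar',ray(s,278,181,85).round(1),'mug',ray(s,168,168,85).round(1),'pedal',ray(s,358,177,50).round(1))
t=d['side']; print('side hole',ray(t,232.5,180.5,63.5).round(),'side button',ray(t,244,209,67).round(),'tin top',ray(t,225,233,95).round(), 'jar',ray(t,317,205,85).round())
E
```

```text
sleeve px [[143.6999969482422, 238.5], [145.1999969482422, 220.0], [232.39999389648438, 226.6999969482422], [231.0, 245.1999969482422]]
[[541.7, 249.2], [577.4, 247.9], [567.3, 79.5], [531.4, 81.4]]Traceback (most recent call last):
  File "<stdin>", line 10, in <module>
  File "<stdin>", line 6, in blob
ValueError: max() iterable argument is empty
```

```bash
python3 - <<'E'
from h import *
import pickle
d=pickle.load(open('s0.pkl','rb')); s=d['top']; im=s['image']; hsv=cv2.cvtColor(im,cv2.COLOR_BGR2HSV)
print(hsv[238,238:256].tolist())
def blob(m,box):
    x0,y0,x1,y1=box; k=np.zeros_like(m); k[y0:y1,x0:x1]=m[y0:y1,x0:x1]
    c=cv2.findContours(k,cv2.RETR_EXTERNAL,cv2.CHAIN_APPROX_NONE)[0]
    return max(c,key=cv2.contourArea) if c else np.zeros((4,1,2),np.float32)
v=hsv[...,2]
br=cv2.inRange(hsv,(8,110,100),(35,255,255)); c=blob(br,(234,232,257,244)); q=cv2.minAreaRect(c); print('button',q,ray(s,*q[0],67).round(1))
bk=cv2.inRange(v,0,60); c=blob(bk,(305,205,340,285)); q=cv2.minAreaRect(c); print('plate',q,[ray(s,*p,72)[:2].round(1).tolist() for p in cv2.boxPoints(q)])
lt=cv2.inRange(hsv,(0,0,130),(179,90,255)); 
for n,bx,z in(('tin',(265,253,295,280),95),('can',(340,285,385,325),115)):
    c=blob(lt,bx); q=cv2.minEnclosingCircle(c); print(n,q,ray(s,*q[0],z).round(1), q[1]*(832-z)/s['fx'])
h=blob(lt,(190,226,214,242)); q=cv2.minAreaRect(h); print('hole',q,ray(s,*q[0],63.5).round(1))
l=blob(lt,(252,222,312,256)); q=cv2.minAreaRect(l); print('leg',q,[ray(s,*p,59)[:2].round(1).tolist() for p in cv2.boxPoints(q)])
print('jar',ray(s,278,181,85).round(1),'mug',ray(s,168,168,85).round(1),'pedal',ray(s,358,177,50).round(1))
t=d['side']; print('side hole',ray(t,232.5,180.5,63.5).round(),'side button',ray(t,244,209,67).round(),'tin top',ray(t,225,233,95).round(), 'jar',ray(t,317,205,85).round())
E
```

```text
[[125, 18, 189], [16, 49, 173], [21, 136, 178], [21, 135, 178], [21, 134, 179], [21, 135, 178], [21, 133, 178], [21, 136, 178], [21, 135, 178], [21, 135, 178], [21, 135, 178], [21, 135, 176], [21, 138, 181], [17, 69, 184], [122, 23, 198], [120, 24, 204], [120, 24, 204], [119, 26, 205]]
button ((245.01219177246094, 237.39024353027344), (10.490996360778809, 6.294597625732422), 6.34019136428833) [547.   54.4  67. ]
plate ((319.03753662109375, 243.74351501464844), (7.645719528198242, 58.21088790893555), 4.236394882202148) [[481.6, -78.3], [594.0, -85.6], [593.1, -100.5], [480.7, -93.1]]
tin ((279.0909118652344, 267.2727355957031), 10.895928382873535) [492.7 -11.5  95. ] 20.472627485705967
can ((362.5, 305.5), 18.398468017578125) [ 427.2 -163.7  115. ] 33.6312240402302
hole ((201.0, 233.5), (9.0, 14.0), 90.0) [553.1 139.9  63.5]
leg ((281.25860595703125, 240.29942321777344), (59.71839904785156, 16.030315399169922), 4.184916019439697) [[530.1, 42.9], [561.4, 41.2], [554.8, -76.4], [523.3, -74.4]]
jar [656.1  -7.1  85. ] mug [676.4 202.5  85. ] pedal [ 672.7 -170.7   50. ]
side hole [553. 132.  64.] side button [546.  47.  67.] tin top [494. -20.  95.] jar [655. -12.  85.]
```

```bash
python3 - <<'E'
from h import *
import pickle
d=pickle.load(open('s0.pkl','rb')); s=d['top']; t=d['side']
O=np.array([549.4,80.5,0]); a=np.radians(-3.4); Y=np.array([-np.sin(a),np.cos(a),0]); X=np.array([np.cos(a),np.sin(a),0])
def w(x,y,z): return O+X*x+Y*y+[0,0,z]
L=34e0
F={'mouthL':(-18.5,0,63.5),'mouthR':(18.5,0,63.5),'endL':(-18.5,170,63.5),'endR':(18.5,170,63.5),'hole':(0,60,63.5),'btn':(0,L-60,67),'pl1':(-60,L-224,72),'pl2':(60,L-224,72),'pl3':(-60,L-224,6)}
for n,im in(('top',s),('side',t)):
    I=im['image'].copy()
    for k,p in F.items():
        u=proj(im,w(*p)); cv2.circle(I,(int(u[0]*1+.5),int(u[1]+.5)),1,(0,0,255),-1)
    for p,z in(((492.7,-11.5),95),((492.7,-11.5),0)):
        u=proj(im,(*p,z)); cv2.circle(I,(int(u[0]+.5),int(u[1]+.5)),1,(0,255,255),-1)
    c=I[190:300,130:350] if n=='top' else I[130:320,180:330]
    c=cv2.resize(c,None,fx=3 if n=='top' else 3,fy=3,interpolation=cv2.INTER_NEAREST); 
    if n=='top':A=c
    else:
        H=max(A.shape[0],c.shape[0]); 
        B=np.zeros((H,A.shape[1]+c.shape[1],3),np.uint8); B[:A.shape[0],:A.shape[1]]=A; B[:c.shape[0],A.shape[1]:]=c
        B=cv2.resize(B,None,fx=.72,fy=.72,interpolation=cv2.INTER_AREA)
        cv2.imwrite('pics/chk.png',B); print(B.shape)
print(readout.sense())
E
```

```text
(410, 799, 3)
{'time': 0.1, 'joint_pos': array([-7.54239394e+01,  7.51048231e+00,  8.53240975e+01,  2.12831197e-03,
        8.72625055e+01, -4.89428331e+00]), 'qd': array([ 0.02097276, -0.03216347, -0.21511074, -0.06382898,  0.04651244,
       -0.05489146]), 'joint_efforts': array([ 1.60403008e-03, -5.70955646e+01, -5.01941085e+01,  3.86151697e-06,
        8.06213880e-03, -2.91326489e-05]), 'tool_pos': array([ 199.88537268, -565.18945461,  230.34231837]), 'tcp_rot': array([-9.00965500e+01,  1.04010303e-02, -1.60529768e+02]), 'ft_force': array([0.06241227, 1.01571726, 0.1410424 ]), 'wrist_torque': array([-0.01688051,  0.06867514,  0.01750102]), 'finger_gap': 86.0150627604362}
```

View pics/chk.png

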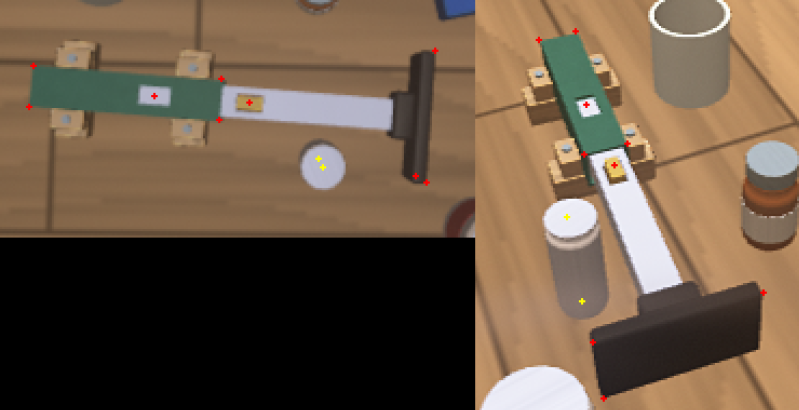

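The drawn points fit both views to about 2 mm. In the picture the mouth edge is at (221,100), the button at (249,102) and the tin at (322,166). The tin is in the path. I'll go to it with the jaws along the leg.

Emit:
move_arm --motion "29.2 55.3 0 0 0 -22.9;29.2 55.3 0 0 0 -22.9;29.2 55.3 0 0 0 -22.9;29.2 55.3 0 0 0 -22.9;29.2 55.3 0 0 0 -22.9;29.2 55.3 0 0 0 -22.9;29.2 55.3 0 0 0 -22.9;29.2 55.3 0 0 0 -22.9;29.2 55.3 0 0 0 -22.9;29.2 55.3 0 0 0 -22.9" --fingers 7

```text
time: 0.93
tool_pos: [394.6, -195.6, 231.1]
tcp_rot: [-90.0, 0.0, 176.6]
ft_force: [1.5, -0.5, -1.3]
finger_gap: 69.9
```

Emit:
move_arm --motion "9.7 18.3 0 0 0 0;9.7 18.3 0 0 0 0;9.7 18.3 0 0 0 0;9.7 18.3 0 0 0 0;9.7 18.3 0 0 0 0;9.7 18.3 0 0 0 0;9.7 18.3 -4 0 0 0;9.7 18.3 -8 0 0 0;9.7 18.3 -12 0 0 0;9.7 18.3 -12 0 0 0"

```text
time: 1.77
tool_pos: [485.0, -13.6, 102.4]
tcp_rot: [-90.1, -0.8, 176.6]
ft_force: [-1.7, 0.3, -2.1]
finger_gap: 70.0
```

```bash
python3 - <<'E'
from h import *
s=readout.sense(); print(s['tool_pos'].round(1),s['tcp_rot'].round(1)); t=snap('side','g1'); I=t['image'][120:330,150:360]
cv2.imwrite('pics/g1c.png',cv2.resize(I,None,fx=2.5,fy=2.5))
E
```

```text
[485.  -13.6 102.4] [-90.1  -0.8 176.6]
```

View pics/g1c.png

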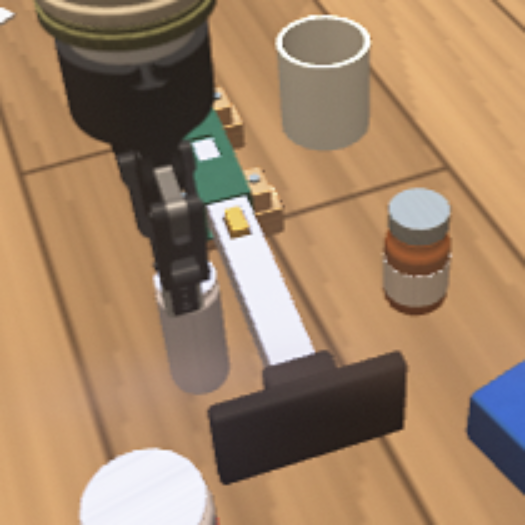

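The open fingers straddle the tin, seen at (190,330), with the near finger at (185,270). I'll lower in two steps and check the position.

Emit:
move_arm --motion "0 0 0 0 0 0;0 0 0 0 0 0;0 0 -2.5 0 0 0;0 0 -5 0 0 0;0 0 -5.5 0 0 0;0 0 -5.5 0 0 0;0 0 -5.5 0 0 0"

```text
time: 2.4
tool_pos: [492.8, -14.8, 58.5]
tcp_rot: [-90.0, 0.1, 176.6]
ft_force: [-0.2, -0.2, 0.4]
finger_gap: 70.0
```

Emit:
move_arm --motion "0 0.1 -1 0 0 0;0 0.1 -1 0 0 0;0 0.1 -1 0 0 0;0 0.1 -1 0 0 0;0 0.1 -1 0 0 0;0 0.1 -1 0 0 0;0 0.1 -1 0 0 0;0 0.1 -1 0 0 0" --fingers 3.2 --squeeze 25

```text
time: 3.07
tool_pos: [491.8, -13.5, 46.7]
tcp_rot: [-90.0, 0.0, 176.6]
ft_force: [-0.3, 1.9, 3.0]
finger_gap: 39.4
```

Emit:
move_arm --motion "0 0 1 0 0 0;0 0 2 0 0 0;-1.5 0 2 0 0 0;-3.5 0 2 0 0 0;-5.5 0 2 0 0 0;-7.5 0 2 0 0 0;-8.5 0 2 0 0 0;-8.5 0 2 0 0 0;-8.5 0 2 0 0 0;-8.5 0 1.5 0 0 0"

```text
time: 3.9
tool_pos: [408.3, -14.0, 62.9]
tcp_rot: [-90.0, 0.2, 176.6]
ft_force: [0.9, 0.3, -2.6]
finger_gap: 39.6
```

Emit:
move_arm --motion "0 0 -0.5 0 0 0;0 0 -0.8 0 0 0;0 0 -1.1 0 0 0;0 0 -1.3 0 0 0;0 0 -1.4 0 0 0;0 0 -1.5 0 0 0;0 0 -1.5 0 0 0;0 0 -1.5 0 0 0"

```text
time: 4.57
tool_pos: [406.7, -13.5, 46.7]
tcp_rot: [-90.0, 0.0, 176.6]
ft_force: [-2.5, 0.2, 3.7]
finger_gap: 39.5
```

Emit:
move_arm --motion "0 0 0 0 0 0;0 0 0 0 0 0;0 0 0 0 0 0;0 0 0 0 0 0;0 0 2 0 0 0;0 0 5 0 0 0;0 0 8 0 0 0;0 0 11 0 0 0;0 0 13 0 0 0;0 0 13 0 0 0" --fingers 7

```text
time: 5.4
tool_pos: [409.3, -14.1, 181.7]
tcp_rot: [-90.0, 0.5, 176.6]
ft_force: [0.4, -0.1, 0.1]
finger_gap: 70.1
```

Emit:
move_arm --motion "13.7 5.55 -2 0 0 70;13.7 5.55 -2 0 0 70;13.7 5.55 -2 0 0 70;13.7 5.55 -2 0 0 70;13.7 5.55 -2 0 0 70;13.7 5.55 -2 0 0 70;13.7 5.55 -2 0 0 70;13.7 5.55 -2 0 0 70;13.7 5.55 -2 0 0 70;13.7 5.55 -2 0 0 70" --fingers 0

```text
time: 6.23
tool_pos: [543.0, 42.0, 155.3]
tcp_rot: [-90.1, -0.0, -113.0]
ft_force: [-0.4, 0.3, 0.0]
finger_gap: -0.2
```

Emit:
move_arm --motion "0 0 -2 0 0 7;0 0 -4 0 0 14;0 0 -6 0 0 20;0 0 -6 0 0 20;0 0 -6 0 0 20;0 0 -6 0 0 20"

```text
time: 6.73
tool_pos: [543.7, 41.9, 97.0]
tcp_rot: [-90.0, 0.0, -93.6]
ft_force: [-0.5, 0.1, 1.0]
finger_gap: 0.3
```

```bash
python3 - <<'E'
from h import *
s=readout.sense(); print(s['tool_pos'].round(1),s['tcp_rot'].round(1)); t=snap('side','g2'); I=t['image'][130:330,150:350]
cv2.imwrite('pics/g2c.png',cv2.resize(I,None,fx=3,fy=3))
print(proj(t,s['tool_pos']))
E
```

```text
[543.7  41.9  97. ] [-90.    0.  -93.6]
[242.24815481 198.24717329]
```

View pics/g2c.png

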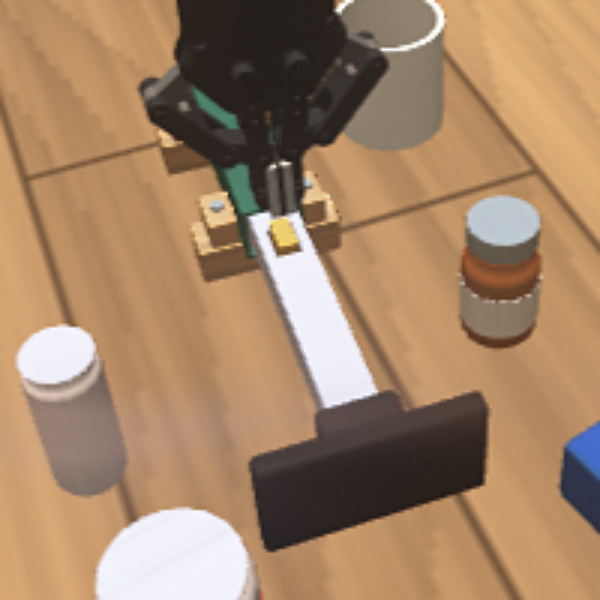

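The fingertip at crop (282,210) is above the outer half of the button, whose centre is at crop (285,236). The tin stands clear at (60,410). I'll press the button.

Emit:
move_arm --motion "0.25 0 -1 0 0 0;0.25 0 -2 0 0 0;0.25 0 -2.8 0 0 0;0.25 0 -3.2 0 0 0;0.25 0 -3.4 0 0 0;0.25 0 -3.4 0 0 0;0.25 0 -3.4 0 0 0"

```text
time: 7.37
tool_pos: [545.5, 41.9, 62.3]
tcp_rot: [-90.1, -0.0, -93.4]
ft_force: [-2.7, -0.3, 2.9]
finger_gap: 0.3
```

Emit:
move_arm --motion "0 0 -0.2 0 0 0;0 0 -0.3 0 0 0;0 0 -0.4 0 0 0;0 0 -0.5 0 0 0;0 0 -0.5 0 0 0"

```text
time: 7.78
tool_pos: [546.1, 41.9, 58.9]
tcp_rot: [-90.0, -0.0, -93.4]
ft_force: [-8.7, 0.1, 17.2]
finger_gap: -0.1
```

Emit:
move_arm --motion "0 0.15 0 0 0 0;0 0.35 0 0 0 0;0 0.55 0 0 0 0;0.05 0.75 0 0 0 0;0.05 0.95 0 0 0 0;0.05 1.15 0 0 0 0;0.1 1.35 0 0 0 0;0.1 1.5 0 0 0 0;0.1 1.5 0 0 0 0"

```text
time: 8.53
tool_pos: [547.1, 56.9, 58.9]
tcp_rot: [-90.0, -0.0, -93.4]
ft_force: [-9.7, -0.3, 17.3]
finger_gap: 0.0
```

```bash
python3 - <<'E'
from h import *
s=readout.sense(); print(s['tool_pos'].round(1),s['ft_force'].round(1)); t=snap('side','g3'); I=t['image'][170:320,180:330]
cv2.imwrite('pics/g3c.png',cv2.resize(I,None,fx=4,fy=4))
E
```

```text
[547.1  56.9  58.9] [-9.7 -0.3 17.3]
```

View pics/g3c.png

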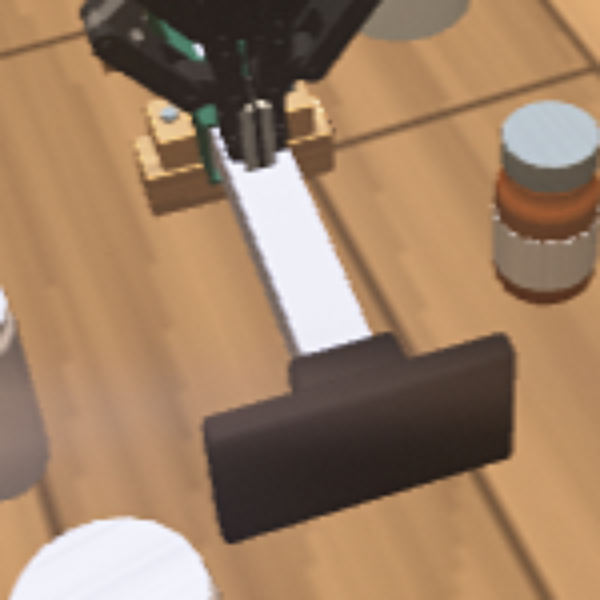

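The leg followed: the plate's top-left corner went from image (233,285) to (231,275). The button's front end is about at the mouth, so I'll drag on.

Emit:
move_arm --motion "0 0.15 0 0 0 0;0 0.3 0 0 0 0;0 0.45 0 0 0 0;0.05 0.6 0 0 0 0;0.05 0.75 0 0 0 0;0.05 0.9 0 0 0 0;0.05 0.9 0 0 0 0"

```text
time: 9.17
tool_pos: [547.7, 65.9, 58.9]
tcp_rot: [-90.0, -0.0, -93.4]
ft_force: [-8.3, -0.2, 16.4]
finger_gap: 0.2
```

Emit:
move_arm --motion "0 0 0.3 0 0 0;0 0 0.8 0 0 0;0 -1.5 3 0 0 0;0 -4.5 5 0 0 0;0 -8 6 0 0 0;0 -12 6 0 0 0;0 -16 6 0 0 0;0 -19 6 0 0 0;0 -22 6 0 0 0;0 -25 6 0 0 0"

```text
time: 10.0
tool_pos: [547.2, -185.8, 117.3]
tcp_rot: [-90.0, -0.0, -93.5]
ft_force: [0.2, 0.1, -0.3]
finger_gap: -0.2
```

```bash
python3 - <<'E'
from h import *
s=readout.sense(); print(s['tool_pos'].round(1),s['ft_force'].round(1)); t=snap('side','g4'); u=snap('top','t4')
A=cv2.resize(t['image'][150:330,170:330],None,fx=3,fy=3); B=cv2.resize(u['image'][205:285,225:345],None,fx=3,fy=3)
C=np.zeros((540,840,3),np.uint8); C[:,:480]=A; C[:240,480:]=B; cv2.imwrite('pics/g4c.png',cv2.resize(C,(784,504)))
E
```

```text
[ 547.2 -185.8  117.3] [ 0.2  0.1 -0.3]
```

View pics/g4c.png

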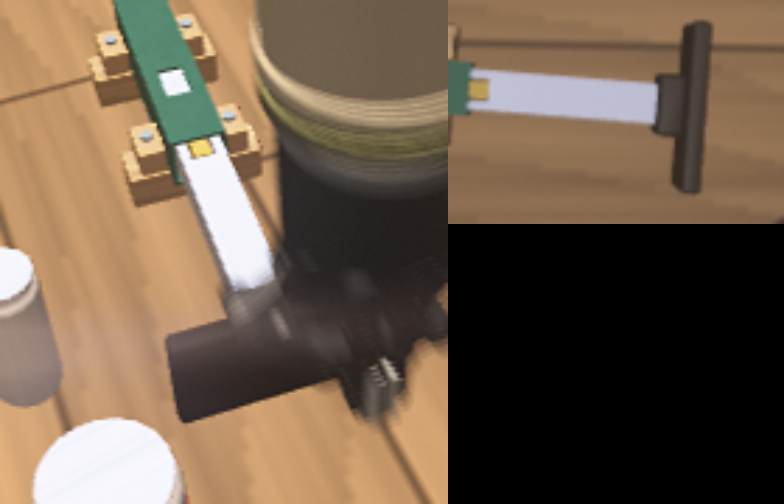

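The front part of the button is under the sleeve edge, at crop (200,148), with its back half still showing. It was released and stays captured. Now I'll go behind the foot plate.

Emit:
move_arm --motion "-0.8 2 -2 0 0 0;-0.8 4 -5 0 0 0;-0.8 6 -8 0 0 0;-0.8 6 -9 0 0 0;-0.8 6 -9 0 0 0;-0.8 6 -9 0 0 0"

```text
time: 10.6
tool_pos: [539.2, -123.8, 27.2]
tcp_rot: [-90.1, 0.0, -93.4]
ft_force: [-0.1, -0.5, 0.7]
finger_gap: 0.1
```

Emit:
move_arm --motion "0 0.5 0 0 0 0;0 1 0 0 0 0;0 1.5 0 0 0 0;0 2 0 0 0 0;0 2.4 0 0 0 0;0 2.8 0 0 0 0;0 3.2 0 0 0 0;0 3.2 0 0 0 0"

```text
time: 11.27
tool_pos: [540.0, -92.0, 27.9]
tcp_rot: [-89.9, -0.0, -93.4]
ft_force: [1.1, -2.2, 0.4]
finger_gap: -0.2
```

Emit:
move_arm --motion "0 0.5 0 0 0 0;0.05 1 0 0 0 0;0.1 1.5 0 0 0 0;0.1 2 0 0 0 0;0.15 2.5 0 0 0 0;0.2 3 0 0 0 0;0.2 3.5 0 0 0 0;0.25 4 0 0 0 0;0.25 4.3 0 0 0 0;0.25 4.3 0 0 0 0"

```text
time: 12.1
tool_pos: [542.2, -49.0, 27.6]
tcp_rot: [-90.0, -0.0, -93.4]
ft_force: [0.2, -2.4, 0.3]
finger_gap: 0.3
```

```bash
python3 - <<'E'
from h import *
s=readout.sense(); print(s['tool_pos'].round(1),s['ft_force'].round(1)); u=snap('top','t5')
cv2.imwrite('pics/t5c.png',cv2.resize(u['image'][150:330,130:390],None,fx=3,fy=3))
E
```

```text
[542.2 -49.   27.6] [ 0.2 -2.4  0.3]
```

View pics/t5c.png

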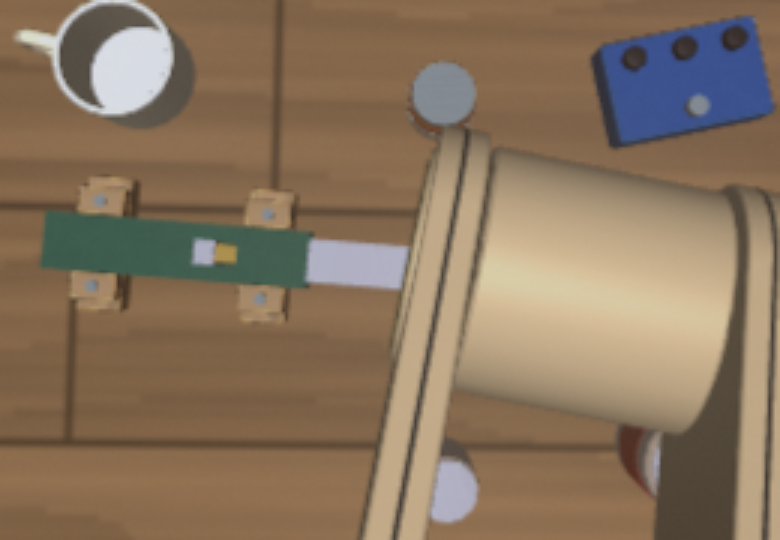

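The button fills the near half of the hole at (225,254). About 13 mm is left, so I'll go slowly.

Emit:
move_arm --motion "0 0.2 0 0 0 0;0 0.4 0 0 0 0;0 0.6 0 0 0 0;0.05 0.8 0 0 0 0;0.05 1.0 0 0 0 0;0.05 1.1 0 0 0 0;0.05 1.1 0 0 0 0"

```text
time: 12.73
tool_pos: [542.3, -37.9, 27.2]
tcp_rot: [-90.0, 0.0, -93.4]
ft_force: [0.0, -1.7, 0.6]
finger_gap: 0.0
```

Emit:
move_arm --motion "0 0.05 0 0 0 0;0 0.1 0 0 0 0;0 0.15 0 0 0 0;0 0.2 0 0 0 0;0 0.2 0 0 0 0"

```text
time: 13.15
tool_pos: [542.3, -35.9, 27.2]
tcp_rot: [-90.0, 0.0, -93.4]
ft_force: [-1.0, -2.0, -0.4]
finger_gap: -0.0
```

```bash
python3 - <<'E'
from h import *
s=readout.sense(); print(s['tool_pos'].round(1),s['ft_force'].round(1)); t=snap('side','g6'); u=snap('top','t6')
A=cv2.resize(t['image'][140:230,190:290],None,fx=5,fy=5); B=cv2.resize(u['image'][215:255,170:220],None,fx=5,fy=5)
C=np.zeros((450,760,3),np.uint8); C[:,:500]=A; C[:200,500:750]=B; cv2.imwrite('pics/g6c.png',C)
E
```

```text
[542.3 -35.9  27.2] [-1.  -2.  -0.4]
```

View pics/g6c.png

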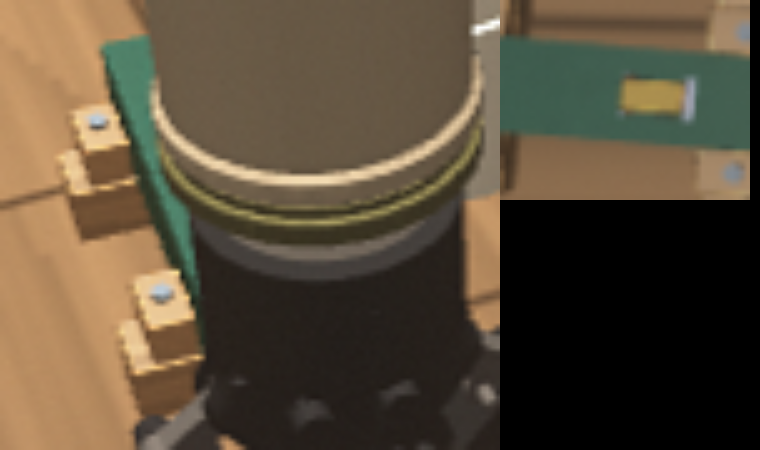

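The whole button (65 crop px, about 25 mm) shows in the hole in the top view, so it seems to have popped up. I'll back off and check from the side.

Emit:
move_arm --motion "0 -1 0 0 0 0;0 -3 0 0 0 0;0 -6 0 0 0 0;0 -8 3 0 0 0;0 -11 7 0 0 0;0 -14 11 0 0 0;0 -18 15 0 0 0;0 -22 18 0 0 0;0 -26 20 0 0 0;0 -29 20 0 0 0"

```text
time: 14.08
tool_pos: [543.0, -302.1, 222.1]
tcp_rot: [-89.8, -0.1, -93.4]
ft_force: [1.0, -0.2, -0.6]
finger_gap: -0.3
```

Emit:
move_arm --motion "-4 -4 0 0 0 0;-8 -8 0 0 0 0;-11 -11 0 0 0 0;-14 -14 0 0 0 0;-17 -17 0 0 0 0;-20 -20 0 0 0 0;-22 -22 0 0 0 0;-22 -22 0 0 0 0;-22 -22 0 0 0 0"

```text
time: 14.83
tool_pos: [318.0, -523.4, 217.8]
tcp_rot: [-90.1, -0.0, -93.7]
ft_force: [-0.8, 0.5, -0.1]
finger_gap: 0.1
```

```bash
python3 - <<'E'
from h import *
s=readout.sense(); print(s['tool_pos'].round(1),s['ft_force'].round(1)); t=snap('side','g7'); u=snap('top','t7')
A=cv2.resize(t['image'][130:190,190:270],None,fx=5,fy=5); B=cv2.resize(u['image'][130:340,120:400],None,fx=1.4,fy=1.4)
D=cv2.resize(t['image'],None,fx=.7,fy=.7)
C=np.zeros((600,800,3),np.uint8); C[:300,:400]=A; C[:294,400:792]=B; C[300:594,:392]=D;cv2.imwrite('pics/g7c.png',C)
E
```

```text
[ 318.  -523.4  217.8] [-0.8  0.5 -0.1]
```

View pics/g7c.png

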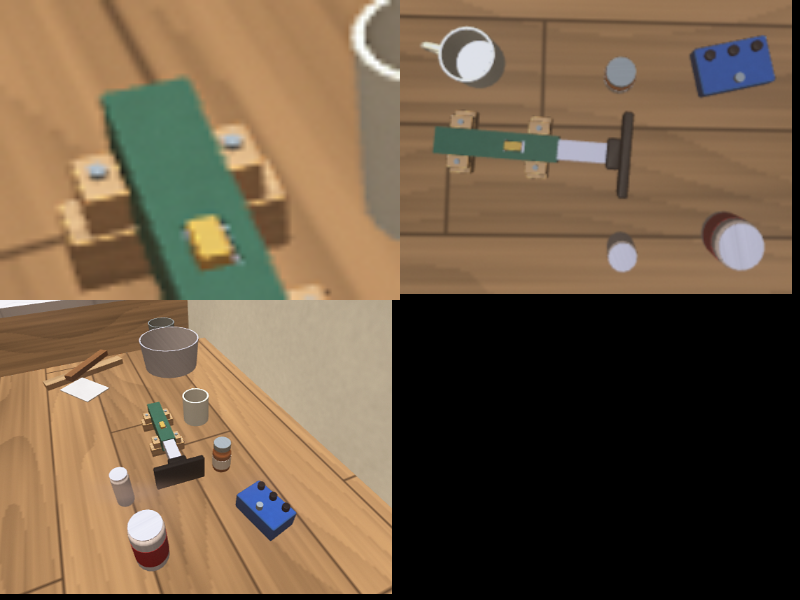

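The button stands proud of the sleeve at (211,240), with a visible darker outer end face. The tin and jar are upright and clear, and the mug, can and pedal are where they were. I'm handing in.

```bash
python3 -c "
from bench import r
r.hand_in()"
```

```text
the job is handed in; nothing more can be done
```

The leg is collapsed and the button stands up through the hole in the sleeve. I handed the job in at about 15 s of the 58 s allowed.

- **Tin:** it was the one in the plate's path. Before anything else I gripped it from above and set it down upright about 85 mm nearer the robot.
- **Button:** I pressed its outer half flush with about 17 N and dragged the leg about 24 mm until the button's front end was under the sleeve mouth. Then I let go, and it stayed held there.
- **Leg:** I pushed it in by the foot plate with about 2 N until the button popped up, then backed the arm well away.

The last pictures showed the button's full length in the hole, standing proud of the sleeve. The tin and jar were upright, and the mug, can and pedal appeared where they had been at the start. The arm was touching nothing.

Two readings were less clean. The side camera's first rough readings ran 5–8 mm from the top camera's along the leg; checked against the fingertip over the button, they agreed within a couple of mm. The button also sits toward the inner end of the hole, with a gap of about 2–4 mm behind it.

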